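Start an ultrasonic cleaning cycle

ROBOT

A 7-joint arm with a two-finger parallel gripper is mounted at the origin on the work surface. World frame = base frame: x ahead of the robot, y to its left, z up, the work surface at z = 0. Lengths are in m, angles in degrees, forces in N, time in s.
With the tool pointing down it reaches from about 0.425 to 0.925 m from the base axis. Payload 6.8 kg.
Tool frame: the origin (TCP) lies between the finger pads, 19 mm behind the fingertips; this is the grasp point; z points along the fingers, y is the line along which they close (so a half turn about z gives the same grasp; the last joint's range is limited). The gripper opens to 85 mm and grips with 20 to 120 N. Pads are 22 mm wide; open, the fingers measure 114 mm over their backs; the gripper's body (76 mm by 85 mm) begins 54 mm behind the grasp point. The pads swing forward as they close: fully open they stand 13 mm farther back than shut.
Start: joints at [69.952, 27.33, 1.283, 89.118, -0.659, 63.558, -4.761], TCP at [0.162, -0.655, 0.25] pointing down, gripper open.
Joint ranges: [-169.35, 169.35], [-19.33, 120.38], [-80.79, 83.38], [13.8, 139.57], [-78.32, 258.32], [9.67, 109.79], [-169.56, 169.56]. Speed limits (degrees/s): [136.94, 136.94, 180, 180, 180, 180, 180].

INTERFACE

Orientations are given as [roll, pitch, yaw] about the fixed x, y, z axes, in that order (R = Rz(yaw) Ry(pitch) Rx(roll)).
In Python, from rig import ctrl, read_camera gives the robot as it stands.
- The arm moves only by the tool arm_command, never from a script. Its argument "commands" is a list of rows, each a list of 7 numbers: the shift along the world's x, y, z normalised to -1 to 1, where 1 is 300 mm, then the turn, a rotation vector about the world's x, y, z normalised to -1 to 1, where 1 is 90 degrees, then the finger opening in mm, from 0 to 85.4. In form: [[tx, ty, tz, rx, ry, rz, jaw], ...]. A call has 1 to 8 rows; each row is the pose to reach, as a shift and turn from the pose commanded when the call began; what a row does not reach only later rows make up. A row lasts 1/8 s, in which the tool goes at most 62.5 mm and 10.7 degrees, less where a joint would pass 70% of its speed; a pose out of reach is approached as far as the arm can. A call with a number of a shift or a turn outside -1 to 1 is refused whole. A call with a gripper value outside its range is refused whole. The fingers move at their own pace and stop on an object; "squeeze" is the grip in N (left out, the last holds). Time passes only in rows, so rows that repeat a pose let the fingers close. It gives the time, the measured TCP pose, the force, the opening and the grip force at its end, in the units of the state.
- ctrl.observe(): the state, without advancing time (a new reading comes with each control period).
- read_camera(name): name is "side" or "top" or "wrist"; returns a dict with "frame" (480x640x3 uint8, red, green, blue), "depth" (480x640 float32, m along the optical axis (not along the pixel's ray), 0 where there is no reading), "camera_matrix" (3x3 intrinsics, pixels), "rvec" (rotation vector, rad) and "tvec" (3), from world to camera coordinates, as OpenCV has them; the wrist camera has in their place "tool_from_camera" (4x4, takes a point from camera to tool coordinates, whose origin is the TCP and whose axes are the flange's). Camera axes: x right, y down, z forward; pixel columns grow to the right and rows downward; lengths in m; the calibration is good to about 2 mm. A picture is of the moment at which its call begins: read the wrist's pose just before it.
- ctrl.hand_in(): hands the job in; it is judged then, once.
The state is a dict: "time_s": time; "q": joint angles; "qd": joint speeds; "joint_efforts": joint torques, N m; "eef_pos": TCP position; "ee_rot": TCP orientation; "force": force on the tool from outside, world axes, zero at the start; "ft_torque": the same for the moment, N m; "width": opening from 0.0 (shut) to 1.0 (fully open); "finger_force": force on a finger pad.
Only numpy, scipy, OpenCV 4.12 (cv2) and the standard library are available. Lean on these libraries where they do the work, as an engineer would, in place of code of your own. Each camera call takes 0.05 s, during which the arm holds its last target. There are 200 camera calls.

TASK

Take the steel instrument cassette by its handle and lower it (do not drop it) flat onto the floor of the ultrasonic cleaner's open tank, then tip the lid shut, and then turn the timer dial clockwise to the fifth click past its off mark, so that its pointer rests at the fifth tick after the round dot. Leave everything else on the counter where it is.

Things in the scene. Friction and masses are not known exactly. Their poses are not given: they have to be found in the camera images.
- cleaner: White bench-top ultrasonic cleaner, fixed, 230 (x) x 290 (y) x 125 mm tall. Origin under its centre; z up; at yaw 0 its +x side is the far one. At -y a flat control deck (115 mm wide, top at 125 mm) with the timer dial in its middle (axis at x 0, y -87.5 mm); at +y the open steel tank; the lid is hinged along the +y end.
- tank_floor (a point): Centre of the tank's flat inner floor, axes as the cleaner's. The tank is 190 mm (x) by 140 mm (y) inside and 84 mm deep (rim at 125 mm above the counter); the deck is at its -y side.
- cassette: Loose closed steel instrument cassette, 150 (its x) x 80 (its y) x 35 mm tall, about 0.4 kg, origin under its centre, z up, instruments lying on top. A bar handle stands on it along its x axis. It fits the tank with its long side along the tank's long side (x), either way round.
- cassette_grip (a point): Middle of the cassette's handle bar, 60 mm above its underside; axes as the cassette's. The bar lies along x, 100 mm long, 10 mm wide (y), 12 mm tall, on two posts at x = -45 and +45 mm; between them the space under it is free down to the cassette's top at 35 mm (instruments on top lie 16 mm or more to the side, up to 40 mm).
- lid (a joint): Lid angle (rad): 0 shut, flat on the tank; 1.85 open at its stop, leaning outward 0.28 past upright, away from the tank. Starts open. The hinge is damped: a light push (1 to 2 N) inward on its outer face tips it past upright; below about 1.4 it sinks shut by its own weight in 2 to 4 s and stops gently.
- lid_hinge (a point): Middle of the lid's hinge line, 126 mm above the counter, 146 mm to +y of the cleaner's origin; the hinge axis is the cleaner's x. Its axes turn with the lid: -y points along the plate to the free edge. The lid is a plain steel plate 226 mm (x) by 172 mm, 8 mm thick, mid-plane 5 mm to the point's +z (the outer side), no handle.
- lid_edge (a point): Middle of the lid's free edge, 173 mm from the hinge line; about 290 mm above the counter when open.
- dial (a joint): Timer dial (rad): 0 at off (pointer at the round dot), growing clockwise from above. It clicks every 30 degrees (0.5236 rad), 0 to 8 clicks with stops at both ends, and settles in the nearest detent when let go; a click takes up to 0.2 N m. The fifth is at 2.618. Eight tick marks follow the dot on the deck, one a click. Starts at click 0, 1 or 2.
- dial_grip (a point): On the dial's vertical axis, 35 mm above the deck (160 above the counter), the TCP height to grip. Black disc 76 mm across, top 11 mm above the deck; on it an upright grip bar 66 mm long, 14 thick, up to 46 mm above the deck. x lies along the bar to the pointer end (white line): at dial 0, 120 degrees anticlockwise of the cleaner's +x; at the fifth click, 30 clockwise of it.
- canister: Bystander, leave alone: upright white canister, 84 mm across, 160 mm tall. Origin under it, on the counter.
- jar: Bystander, leave alone: squat white jar with a blue lid, 72 mm across, 75 mm tall. Origin under it, on the counter.
- bottle: Bystander, leave alone: small clear bottle, 44 mm across, 110 mm tall. Origin under it, on the counter.
- cup: Bystander, leave alone: open steel cup, 72 mm across, 90 mm tall. Origin under it, on the counter.
- burbox: Bystander, leave alone: flat closed plastic box, 70 x 120 x 28 mm. Origin under it, on the counter.
- brush: Bystander, leave alone: cleaning brush with an aluminium handle, lying flat, 170 mm long, 20 mm thick (origin under its middle).
- bowl: Bystander, leave alone: open steel bowl, 110 mm across, 45 mm tall. Origin under it, on the counter.
Not all that is in view belongs to the job. What is shaped like the cassette but pink or red is not meant.

How it is judged:
By the outcome, as a careful person would: the job done as asked, in the order asked, and still so for the second after the job is handed in, with the robot touching nothing.
It also fails if it takes over 72 s, if anything falls off the work surface, if the arm or the gripper's body presses on something with over 40 N, if the wrist force passes 120 N, or if a joint passes its speed limit or range.

## Working session

There is one attempt and no reset: what is moved stays moved. The work goes in short steps, Python scripts to look and compute and a tool call to move; the robot and the scene stay as the last step left them, time stands still between calls to the robot, and variables do not carry over. Pictures are saved under pics/ and viewed, at most 10 in all, crops included, and the job is handed in when it is done.

Besides the shell and the picture viewer there is one more tool, called as a command line: name --pt "numbers of a row" for each row, then --argument value for the rest. arm_command: Moves the arm, as the interface text tells. Its arguments: {"type":"object","properties":{"commands":{"type":"array"},"squeeze":{"type":"number"}},"required":["commands"]}

```bash
mkdir -p pics
cat > h.py <<'E'
import numpy as np, cv2
from rig import ctrl, read_camera
def cam(n):
    s=ctrl.observe(); c=read_camera(n)
    K=c["camera_matrix"]
    if n=="wrist":
        from scipy.spatial.transform import Rotation as R
        T=np.eye(4); T[:3,:3]=R.from_euler('xyz',s["ee_rot"],degrees=True).as_matrix(); T[:3,3]=s["eef_pos"]
        M=T@c["tool_from_camera"]
    else:
        M=np.eye(4); r=cv2.Rodrigues(np.array(c["rvec"],float))[0]; M[:3,:3]=r.T; M[:3,3]=-r.T@np.ravel(c["tvec"])
    c["K"]=np.array(K);c["M"]=M
    return c
def cloud(c):
    d=c["depth"];v,u=np.mgrid[:d.shape[0],:d.shape[1]];K=c["K"]
    p=np.stack([(u-K[0,2])/K[0,0]*d,(v-K[1,2])/K[1,1]*d,d],-1)
    p=p@c["M"][:3,:3].T+c["M"][:3,3]; p[d==0]=np.nan
    return p
def ray(c,uv,z):
    K=c["K"];d=c["M"][:3,:3]@np.array([(uv[0]-K[0,2])/K[0,0],(uv[1]-K[1,2])/K[1,1],1]);o=c["M"][:3,3]
    return o+d*(z-o[2])/d[2]
def save(c,n): cv2.imwrite("pics/"+n,c["frame"][:,:,::-1])
E
python3 - <<'E'
from h import *
import pickle
print(ctrl.observe())
for n in("top","side"):
    c=cam(n);save(c,n+".png");print(n,c["M"].round(3).tolist());pickle.dump({k:c[k] for k in("frame","depth","K","M")},open(n+".pkl","wb"))
E
```

```text
{'time_s': 0.0, 'q': array([69.95049069, 27.37530135,  1.27857291, 89.1780524 , -0.65762103,
       63.5570819 , -4.76314644]), 'qd': array([ 0.03528561,  0.12587992,  0.01661529,  0.08473848, -0.00900609,
        0.0785529 ,  0.04110535]), 'joint_efforts': array([-8.23574919e-04, -5.96447611e+01,  1.60752878e+00, -2.81188792e+01,
        1.23426921e-02,  9.54771938e-03,  2.45334155e-05]), 'eef_pos': array([ 0.16151364, -0.6548231 ,  0.2490329 ]), 'ee_rot': array([-1.79897218e+02,  8.14476429e-03,  1.38570285e+01]), 'force': array([ 0.00584836, -0.43901835,  0.95809138]), 'ft_torque': array([-0.02045412,  0.07315257,  0.01576112]), 'finger_force': 0.0, 'width': 0.9999510808227065}
top [[-0.004, -0.995, 0.099, 0.389], [-1.0, 0.004, -0.003, -0.062], [0.002, -0.099, -0.995, 1.646], [0.0, 0.0, 0.0, 1.0]]
side [[-0.913, -0.225, 0.341, 0.017], [-0.408, 0.536, -0.739, 1.031], [-0.017, -0.814, -0.581, 0.967], [0.0, 0.0, 0.0, 1.0]]
```

View pics/top.png

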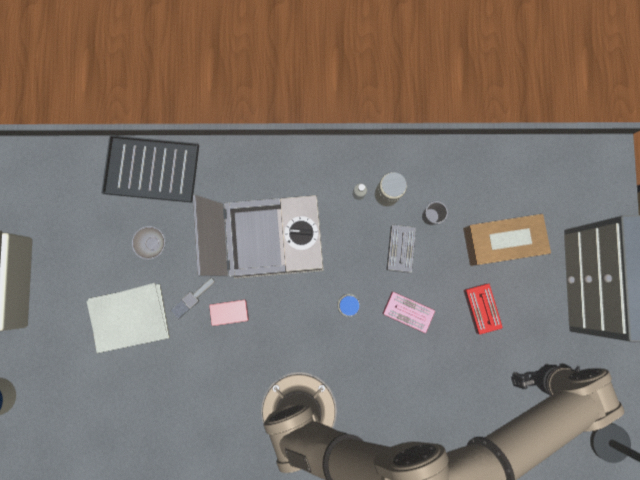

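View pics/side.png

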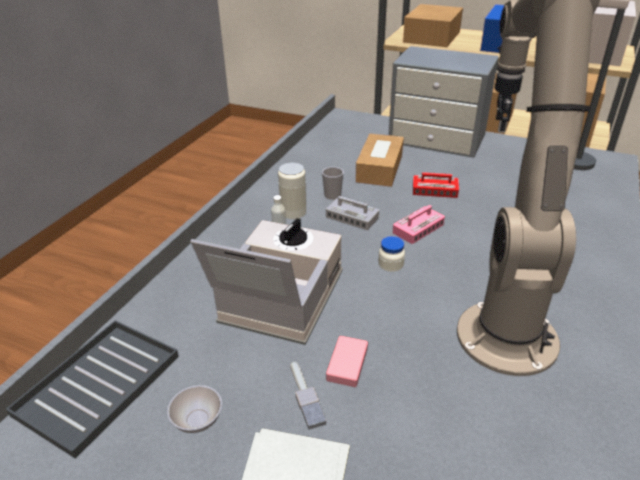

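The top picture shows three cassette shapes: grey (402,249), pink (409,312) and red (484,308). The grey one fits "steel". The cleaner is at (260,236), with its dial at (301,233) and the open lid at (210,236). I'll measure and confirm in one crop.

Run:
```python
from h import *
import pickle
t=pickle.load(open("top.pkl","rb"));s=pickle.load(open("side.pkl","rb"))
f=t["frame"][185:285,190:425];cv2.imwrite("pics/crop.png",cv2.resize(f[:,:,::-1],None,fx=3.4,fy=3.4,interpolation=cv2.INTER_CUBIC))
P=cloud(t)
for nm,uv in dict(cas=(402,262),deck=(312,262),floor=(258,240),lid=(210,236),dial=(301,233),counter=(350,260)).items(): print(nm,P[uv[1],uv[0]].round(3))
# cassette: points 20-80mm high in window
w=np.zeros(P.shape[:2],bool);w[215:285,380:422]=1
def rect(m,lab):
    q=P[m][:,:2].astype(np.float32);r=cv2.minAreaRect(q);print(lab,len(q),np.round(r[0],4),np.round(r[1],4),round(r[2],2))
z=P[...,2]
rect(w&(z>.022)&(z<.075),"cas");rect(w&(z>.052)&(z<.075),"handle")
w[:]=0;w[185:285,190:335]=1
rect(w&(z>.115)&(z<.135),"rim+deck")
w[:]=0;w[185:285,280:335]=1
rect(w&(z>.118)&(z<.132),"deck");rect(w&(z>.155)&(z<.185),"bar")
S=cloud(s)
for uv in [(293,234),(350,212)]: print(S[uv[1],uv[0]].round(3))
z=S[...,2]; w=np.zeros(z.shape,bool);w[190:235,320:385]=1
q=S[w&(z>.05)&(z<.08)];print("side handle",len(q),q.mean(0),cv2.minAreaRect(q[:,:2].astype(np.float32)))
w[:]=0;w[210:260,270:320]=1
q=S[w&(z>.155)&(z<.185)];print("side bar",len(q),q.mean(0),cv2.minAreaRect(q[:,:2].astype(np.float32)))
```

```text
cas [ 0.478 -0.336  0.07 ]
deck [ 0.475 -0.049  0.131]
floor [0.553 0.129 0.042]
lid [0.547 0.247 0.22 ]
dial [ 0.562 -0.016  0.161]
counter [ 0.489 -0.174  0.001]
cas 1124 [ 0.5273 -0.3408] [0.0818 0.1509] 83.34
handle 108 [ 0.5265 -0.3408] [0.0106 0.0981] 83.14
rim+deck 3558 [0.5615 0.0772] [0.231  0.2972] 4.64
deck 2194 [ 0.5682 -0.0057] [0.2307 0.1311] 4.58
bar 113 [ 0.5683 -0.0143] [0.0644 0.0152] 85.54
[ 0.562 -0.01   0.14 ]
[ 0.517 -0.306  0.043]
side handle 144 [ 0.52283673 -0.33611725  0.06216497] ((0.5252337455749512, -0.33666276931762695), (0.01946134865283966, 0.10376808047294617), 80.66016387939453)
side bar 157 [ 0.56276868 -0.00746681  0.16640142] ((0.5634076595306396, -0.010304242372512817), (0.07050156593322754, 0.01882060244679451), 89.62061309814453)
```

View pics/crop.png

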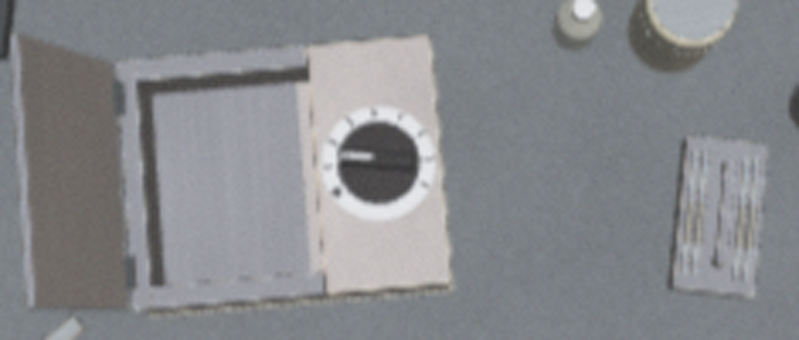

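The crop confirms it: the grey steel cassette, with instruments and a slim handle, is at top pixel (402,249). The dial's dot is at lower left and the white pointer faces left, about click 1. I'll move above the cassette.

arm_command --pt "1 1 0 0 0 -0.23 60" --pt "1 1 0 0 0 -0.23 60" --pt "1 1 0 0 0 -0.23 60" --pt "1 1 0 0 0 -0.23 60" --pt "1 1 0 0 0 -0.23 60" --pt "1 1 0 0 0 -0.23 60" --pt "1 1 0 0 0 -0.23 60" --pt "1 1 0 0 0 -0.23 60" --squeeze 60

```text
time_s: 1.1
eef_pos: [0.4652, -0.3507, 0.2496]
ee_rot: [-179.9, -0.0, -6.4]
force: [-0.2, -1.1, 0.5]
width: 0.705
finger_force: 0.0
```

arm_command --pt "0.217 0.047 0 0 0 0 60" --pt "0.217 0.047 0 0 0 0 60" --pt "0.217 0.047 0 0 0 0 60" --pt "0.217 0.047 0 0 0 0 60"

```text
time_s: 1.6
eef_pos: [0.525, -0.3426, 0.2498]
ee_rot: [180.0, 0.1, -7.0]
force: [-0.8, 0.6, 0.3]
width: 0.704
finger_force: 0.0
```

Run:
```python
from h import *
s=ctrl.observe();print(s["time_s"],s["eef_pos"],s["ee_rot"],s["q"],s["width"])
c=cam("wrist");save(c,"w1.png");P=cloud(c);z=P[...,2]
for lo,hi in((.028,.04),(.056,.074)):
    m=(z>lo)&(z<hi)&(abs(P[...,0]-.527)<.1)&(abs(P[...,1]+.341)<.06)
    q=P[m][:,:2].astype(np.float32)
    if len(q)>5: print(len(q),cv2.minAreaRect(q),P[m].mean(0),np.median(z[m]))
```

```text
1.6 [ 0.52497124 -0.34261504  0.24979424] [ 1.79968134e+02  7.07235129e-02 -6.98664628e+00] [ 30.22217168  22.94459608  -3.74319663  95.83510132   1.72366177
  61.33089276 -71.04080877] 0.7040848556271543
10452 ((0.5252754092216492, -0.3392576575279236), (0.08010087162256241, 0.14984183013439178), 83.4140625) [ 0.53236202 -0.34027412  0.03584005] 0.035393092448861546
1204 ((0.5255336165428162, -0.33909931778907776), (0.009735116735100746, 0.09942900389432907), 83.12687683105469) [ 0.52864004 -0.33973072  0.06588975] 0.06595907801451412
```

View pics/w1.png

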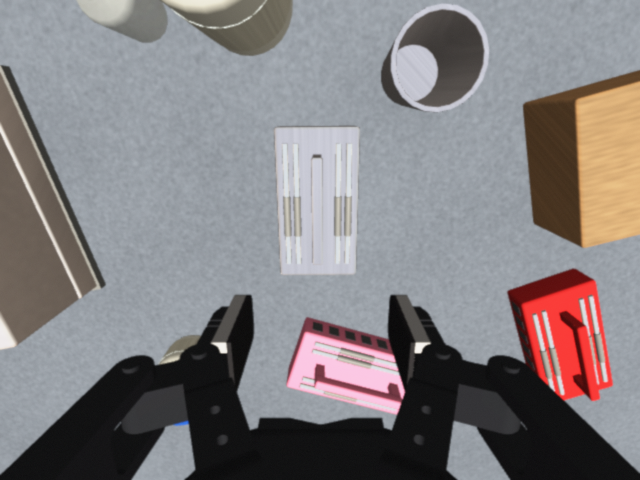

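The wrist view shows the steel cassette's handle at (317,210), vertical and clear. It lies at (0.5255, -0.339), top 66 mm. I'll descend and grip.

arm_command --pt "0.002 0.011 -0.2 0 0 0 60" --pt "0.002 0.011 -0.4 0 0 0 60" --pt "0.002 0.011 -0.55 0 0 0 60" --pt "0.002 0.011 -0.627 0 0 0 60" --pt "0.002 0.011 -0.627 0 0 0 60" --pt "0.002 0.011 -0.627 0 0 0 0" --pt "0.002 0.011 -0.627 0 0 0 0" --pt "0.002 0.011 -0.627 0 0 0 0" --squeeze 70

```text
time_s: 2.65
eef_pos: [0.5279, -0.3386, 0.0632]
ee_rot: [179.9, -0.1, -6.9]
force: [-1.5, -0.5, 4.9]
width: 0.099
finger_force: 68.3
```

arm_command --pt "0 0 0 0 0 0 0" --pt "0 0 0 0 0 0 0" --pt "0 0 0.02 0 0 0 0" --pt "0 0 0.06 0 0 0 0" --pt "0 0 0.1 0 0 0 0"

```text
time_s: 3.28
eef_pos: [0.5271, -0.3377, 0.0924]
ee_rot: [-180.0, 0.0, -6.8]
force: [-0.9, 0.1, -4.4]
width: 0.101
finger_force: 68.3
```

arm_command --pt "0 0 0.15 0 0 0 0" --pt "0 0 0.3 0 0 0 0" --pt "0 0 0.45 0 0 0 0" --pt "0 0 0.6 0 0 0 0" --pt "0 0 0.65 0 0 0 0" --pt "0 0 0.65 0 0 0 0"

```text
time_s: 4.03
eef_pos: [0.5274, -0.338, 0.2872]
ee_rot: [180.0, -0.1, -6.8]
force: [0.3, 0.3, -5.4]
width: 0.099
finger_force: 68.9
```

arm_command --pt "0.02 0.13 0 0 0 0.03 0" --pt "0.04 0.28 0 0 0 0.05 0" --pt "0.06 0.43 0 0 0 0.07 0" --pt "0.07 0.58 0 0 0 0.09 0" --pt "0.08 0.73 0 0 0 0.11 0" --pt "0.09 0.88 0 0 0 0.12 0" --pt "0.1 1 0 0 0 0.127 0" --pt "0.1 1 0 0 0 0.127 0"

```text
time_s: 5.03
eef_pos: [0.5562, -0.0336, 0.2844]
ee_rot: [-179.9, 0.2, 5.0]
force: [0.3, -0.9, -4.4]
width: 0.1
finger_force: 68.9
```

Run:
```python
from h import *
import pickle
s=ctrl.observe();print(s["time_s"],s["eef_pos"],s["ee_rot"],s["q"],s["width"])
t=pickle.load(open("top.pkl","rb"));P=cloud(t);z=P[...,2]
w=np.zeros(z.shape,bool);w[185:285,225:300]=1
q=P[w&(z>.035)&(z<.048)];print(cv2.minAreaRect(q[:,:2].astype(np.float32)),np.median(q[:,2]))
yw=np.radians(4.6);R=np.array([[np.cos(yw),np.sin(yw)],[-np.sin(yw),np.cos(yw)]])
def loc(p): return R@(p[:2]-np.array([.5618,.0736]))
# rim extents in cleaner frame
m=w&(z>.118)&(z<.132); L=(P[m][:,:2]-[.5618,.0736])@R.T
F=(q[:,:2]-[.5618,.0736])@R.T
print("floor visible x,y pct",np.percentile(F,[1,99],axis=0))
# inner rim: at mid y, |x| min; at mid x, y gap
a=L[abs(L[:,1]-.0575)<.04]; print("rim x inner",a[a[:,0]<0][:,0].max(),a[a[:,0]>0][:,0].min(),"outer",a[:,0].min(),a[:,0].max())
b=L[abs(L[:,0])<.06]; print("rim y",np.sort(b[b[:,1]<.05][:,1])[-5:],np.sort(b[b[:,1]>.05][:,1])[:5])
c=cam("wrist");save(c,"w2.png");P=cloud(c);z=P[...,2]
m=(z>.118)&(z<.131);L=(P[m][:,:2]-[.5618,.0736])@R.T; L=L[(abs(L[:,0])<.14)&(abs(L[:,1])<.16)]
print("wrist rim",len(L),np.percentile(L,[.5,99.5],axis=0))
m=(z>.158)&(z<.185)&(abs(P[...,0]-.567)<.06)&(abs(P[...,1]+.014)<.06)
if m.sum()>20: print("bar",m.sum(),cv2.minAreaRect(P[m][:,:2].astype(np.float32)))
```

```text
5.025 [ 0.556194   -0.03363304  0.28438034] [-179.86159681    0.22428899    4.9694346 ] [  9.02390824  15.34747611 -14.39807745 102.21344698   4.07424016
  63.18276224 -91.76689976] 0.0998714381262861
((0.5495061874389648, 0.1087774708867073), (0.21250727772712708, 0.2056877613067627), 4.3989691734313965) 0.04095702204086127
floor visible x,y pct [[-0.08939947 -0.02392056]
 [ 0.09448523  0.12711316]]
rim x inner -0.09540696358874597 0.09362230732325837 outer -0.11558398285096544 0.11546947587148325
rim y [-0.03076695 -0.03054668 -0.03040208 -0.03036837 -0.03011618] [0.12596385 0.12632982 0.12641964 0.12677715 0.12691659]
wrist rim 30936 [[-0.11540358 -0.14101113]
 [ 0.112617    0.15040168]]
```

View pics/w2.png

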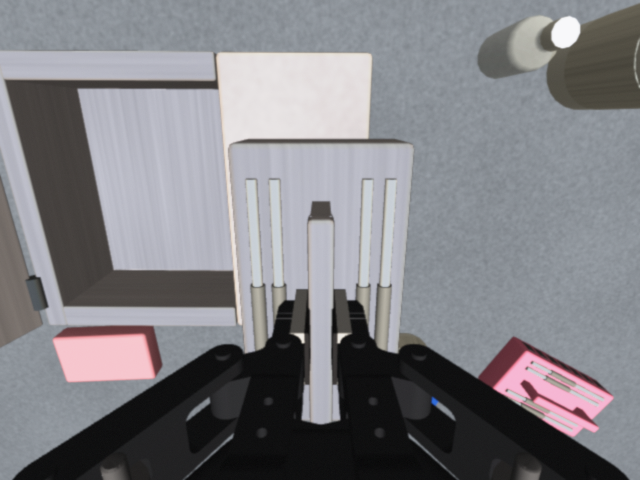

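Run:
```python
from h import *
import pickle
t=pickle.load(open("top.pkl","rb"));P=cloud(t)
yw=np.radians(4.6);R=np.array([[np.cos(yw),np.sin(yw)],[-np.sin(yw),np.cos(yw)]])
for r in (220,258):
  for u in range(222,290,2):
    p=P[r,u];l=R@(p[:2]-[.5618,.0736]);print(u,l.round(3),round(float(p[2]),3),t["frame"][r,u],end=" | ")
  print()
```

```text
222 [0.056 0.151] 0.14 [109 104 102] | 224 [0.077 0.169] 0.002 [120 118 120] | 226 [0.056 0.14 ] 0.133 [149 150 155] | 228 [0.056 0.135] 0.128 [155 155 163] | 230 [0.057 0.129] 0.123 [163 165 171] | 232 [0.06  0.127] 0.096 [79 77 76] | 234 [0.066 0.127] 0.057 [88 86 85] | 236 [0.068 0.123] 0.038 [150 152 160] | 238 [0.067 0.116] 0.045 [152 156 163] | 240 [0.067 0.11 ] 0.039 [152 155 162] | 242 [0.065 0.103] 0.047 [155 156 164] | 244 [0.066 0.097] 0.039 [152 152 161] | 246 [0.065 0.09 ] 0.04 [158 160 167] | 248 [0.064 0.083] 0.043 [152 155 163] | 250 [0.064 0.077] 0.041 [153 154 162] | 252 [0.065 0.072] 0.033 [154 156 163] | 254 [0.063 0.064] 0.039 [153 154 163] | 256 [0.063 0.058] 0.038 [158 161 167] | 258 [0.061 0.051] 0.044 [157 159 166] | 260 [0.062 0.045] 0.033 [156 156 166] | 262 [0.06  0.038] 0.045 [154 156 165] | 264 [0.061 0.032] 0.035 [155 158 165] | 266 [0.059 0.024] 0.046 [155 156 166] | 268 [0.059 0.018] 0.039 [156 157 166] | 270 [0.06  0.012] 0.034 [155 155 164] | 272 [0.058 0.005] 0.041 [155 154 163] | 274 [ 0.058 -0.001] 0.037 [152 155 163] | 276 [ 0.056 -0.008] 0.045 
[... 987 characters left out ...]
 0.067] 0.036 [154 156 163] | 258 [-0.063  0.06 ] 0.039 [157 158 166] | 260 [-0.063  0.054] 0.039 [153 153 162] | 262 [-0.064  0.048] 0.036 [155 156 166] | 264 [-0.065  0.04 ] 0.044 [156 157 167] | 266 [-0.065  0.035] 0.034 [157 157 165] | 268 [-0.065  0.028] 0.037 [152 154 162] | 270 [-0.066  0.021] 0.039 [154 154 162] | 272 [-0.067  0.014] 0.042 [150 151 159] | 274 [-0.067  0.008] 0.042 [154 155 163] | 276 [-0.068  0.001] 0.048 [153 155 163] | 278 [-0.068 -0.005] 0.04 [157 158 165] | 280 [-0.069 -0.012] 0.046 [165 164 172] | 282 [-0.07  -0.018] 0.045 [194 190 189] | 284 [-0.07  -0.025] 0.045 [169 164 164] | 286 [-0.077 -0.036] 0.126 [199 194 191] | 288 [-0.077 -0.042] 0.126 [200 194 193] |
```

The wrist view shows the cassette level in the grip and the tank at upper left, (80–235, 80–300). Its steel floor runs from cleaner y -13 to +127 mm. I'll move over the tank.

arm_command --pt "0.002 0.1 0 0 0 0 0" --pt "0.004 0.25 0 0 0 0 0" --pt "0.006 0.4 0 0 0 0 0" --pt "0.008 0.5 0 0 0 0 0" --pt "0.01 0.55 0 0 0 0 0" --pt "0.01 0.55 0 0 0 0 0" --pt "0.01 0.55 0 0 0 0 0"

```text
time_s: 5.95
eef_pos: [0.5605, 0.1246, 0.2864]
ee_rot: [179.9, 0.0, 4.4]
force: [0.2, -0.6, -4.0]
width: 0.097
finger_force: 68.9
```

arm_command --pt "0 0 -0.1 0 0 0 0" --pt "0 0 -0.2 0 0 0 0" --pt "0 0 -0.3 0 0 0 0" --pt "0 0 -0.4 0 0 0 0" --pt "0 0 -0.48 0 0 0 0" --pt "0 0 -0.54 0 0 0 0" --pt "0 0 -0.56 0 0 0 0" --pt "0 0 -0.56 0 0 0 0"

```text
time_s: 6.95
eef_pos: [0.5606, 0.1267, 0.1191]
ee_rot: [180.0, -0.0, 4.6]
force: [0.6, -0.4, -3.2]
width: 0.099
finger_force: 68.8
```

arm_command --pt "0 0.013 -0.01 0 0 0 0" --pt "0 0.013 -0.02 0 0 0 0" --pt "0 0.013 -0.03 0 0 0 0" --pt "0 0.013 -0.038 0 0 0 0" --pt "0 0.013 -0.042 0 0 0 0" --pt "0 0.013 -0.046 0 0 0 0" --pt "0 0.013 -0.046 0 0 0 0"

```text
time_s: 7.82
eef_pos: [0.5603, 0.1309, 0.105]
ee_rot: [180.0, 0.0, 4.6]
force: [-0.0, 0.4, -3.2]
width: 0.098
finger_force: 68.9
```

arm_command --pt "0 0 -0.004 0 0 0 0" --pt "0 0 -0.008 0 0 0 0" --pt "0 0 -0.008 0 0 0 0"

```text
time_s: 8.2
eef_pos: [0.5604, 0.1309, 0.1032]
ee_rot: [180.0, -0.0, 4.6]
force: [-1.8, -0.9, 2.6]
width: 0.098
finger_force: 69.8
```

It's resting on the floor, with force changing from -3 to +2.6 N. I'll release and rise.

arm_command --pt "0 0 0 0 0 0 40" --pt "0 0 0 0 0 0 40" --pt "0 0 0 0 0 0 40" --pt "0 0 0.06 0 0 0 40" --pt "0 0 0.2 0 0 0 40" --pt "0 0 0.4 0 0 0 40" --pt "0 0 0.6 0 0 0 20" --pt "0 0 0.8 0 0 0 0"

```text
time_s: 9.2
eef_pos: [0.5599, 0.131, 0.3463]
ee_rot: [-180.0, -0.1, 4.6]
force: [1.6, -0.1, 0.7]
width: 0.046
finger_force: 0.0
```

Run:
```python
from h import *
s=ctrl.observe();print(s["time_s"],s["eef_pos"],s["ee_rot"],s["q"])
c=cam("wrist");P=cloud(c);z=P[...,2];save(c,"w3.png")
yw=np.radians(4.6);R=np.array([[np.cos(yw),np.sin(yw)],[-np.sin(yw),np.cos(yw)]])
for lo,hi in((.068,.08),(.095,.112)):
    m=(z>lo)&(z<hi)
    L=(P[m][:,:2]-[.5618,.0736])@R.T; k=(abs(L[:,0])<.09)&(L[:,1]>-.01)&(L[:,1]<.123)
    print(k.sum(),cv2.minAreaRect(L[k].astype(np.float32)),np.median(z[m][k]))
m=(z>.16)&(z<.185)&(abs(P[...,0]-.567)<.06)&(abs(P[...,1]+.014)<.06)
if m.sum()>20: print("bar",m.sum(),cv2.minAreaRect(P[m][:,:2].astype(np.float32)))
```

```text
9.2 [0.55993388 0.13097938 0.34629865] [-1.79976322e+02 -9.68159463e-02  4.60022343e+00] [  -3.75979179   14.69820359  -19.14407076   95.16134064    5.05939962
   70.89036584 -109.37258379]
7909 ((0.0010896995663642883, 0.057237595319747925), (0.14866578578948975, 0.08003974705934525), 0.17239880561828613) 0.07542129365489403
848 ((0.0010459348559379578, 0.057496536523103714), (0.09949051588773727, 0.009340180084109306), 0.22390711307525635) 0.10596463845282392
bar 1271 ((0.5672349333763123, -0.011029399931430817), (0.06612250208854675, 0.014390841126441956), 85.08601379394531)
```

View pics/w3.png

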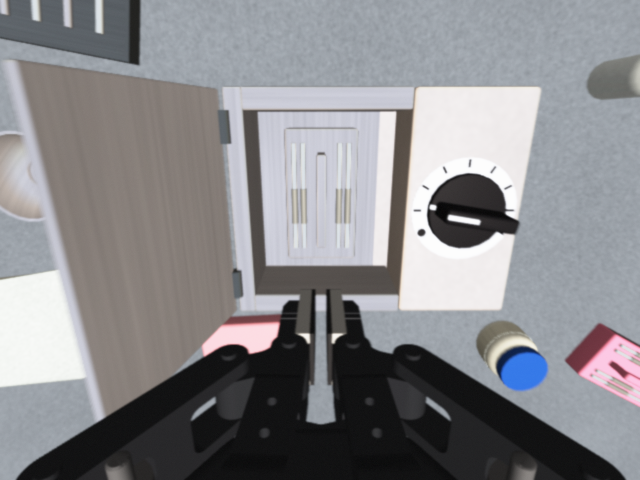

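The wrist view shows the cassette flat and centred in the tank at (322,195), top at 75 mm as expected. The dial pointer faces left, slightly past tick 1. Next I'll go over and behind the lid.

arm_command --pt "0 0 0.1 0 0 0 0" --pt "-0.01 0.1 0.15 0 0 0 0" --pt "-0.02 0.28 0.15 0 0 0 0" --pt "-0.04 0.46 0.15 0 0 0 0" --pt "-0.06 0.62 0.15 0 0 0 0" --pt "-0.063 0.7 0.15 0 0 0 0" --pt "-0.063 0.7 0.15 0 0 0 0" --pt "-0.063 0.7 0.15 0 0 0 0"

```text
time_s: 10.25
eef_pos: [0.5424, 0.3388, 0.3879]
ee_rot: [179.9, -0.0, 4.4]
force: [1.1, 0.5, 0.6]
width: 0.003
finger_force: 0.0
```

arm_command --pt "0 0 -0.1 0 0 0 0" --pt "0 0 -0.25 0 0 0 0" --pt "0 0 -0.37 0 0 0 0" --pt "0 0 -0.39 0 0 0 0" --pt "0 0 -0.39 0 0 0 0"

```text
time_s: 10.88
eef_pos: [0.5424, 0.34, 0.2718]
ee_rot: [-180.0, -0.1, 4.5]
force: [0.2, 0.8, 1.8]
width: 0.003
finger_force: 0.0
```

arm_command --pt "0.003 -0.035 0 0 0 0 0" --pt "0.006 -0.07 0 0 0 0 0" --pt "0.009 -0.105 0 0 0 0 0" --pt "0.012 -0.14 0 0 0 0 0" --pt "0.014 -0.175 0 0 0 0 0" --pt "0.017 -0.21 0 0 0 0 0" --pt "0.02 -0.245 0 0 0 0 0" --pt "0.022 -0.28 0 0 0 0 0"

```text
time_s: 11.88
eef_pos: [0.5484, 0.262, 0.2772]
ee_rot: [-179.5, -0.4, 4.8]
force: [-9.7, 4.4, 32.5]
width: -0.003
finger_force: 15.8
```

arm_command --pt "0.003 -0.035 0 0 0 0 0" --pt "0.006 -0.07 0 0 0 0 0" --pt "0.009 -0.105 0 0 0 0 0" --pt "0.012 -0.14 0 0 0 0 0" --pt "0.014 -0.175 0 0 0 0 0" --pt "0.017 -0.21 0 0 0 0 0" --pt "0.02 -0.245 0 0 0 0 0" --pt "0.022 -0.28 0 0 0 0 0"

```text
time_s: 12.88
eef_pos: [0.5545, 0.1721, 0.2702]
ee_rot: [180.0, 0.1, 4.6]
force: [-0.1, 0.5, -0.3]
width: -0.005
finger_force: 0.0
```

Run:
```python
from h import *
c=cam("side");save(c,"s2.png");w=cam("wrist");P=cloud(w)
print(P[60:420:40,60:600:60,2].round(2))
```

```text
[[ 0.    0.   -0.   -0.    0.22  0.26  0.28 -0.    0.  ]
 [-0.    0.    0.    0.14  0.22  0.26  0.28  0.12  0.13]
 [ 0.    0.    0.    0.13  0.22  0.26  0.28  0.11  0.13]
 [ 0.03  0.    0.    0.    0.21  0.26  0.28  0.12  0.12]
 [ 0.   -0.   -0.    0.    0.21  0.26  0.04  0.13  0.14]
 [ 0.    0.    0.   -0.    0.21  0.26  0.04  0.13  0.13]
 [ 0.01 -0.    0.    0.    0.21  0.26  0.07  0.13  0.13]
 [ 0.02 -0.    0.02 -0.    0.3   0.29  0.12  0.12  0.12]
 [ 0.02 -0.    0.31  0.31  0.32  0.32  0.31 -0.    0.03]]
```

View pics/s2.png

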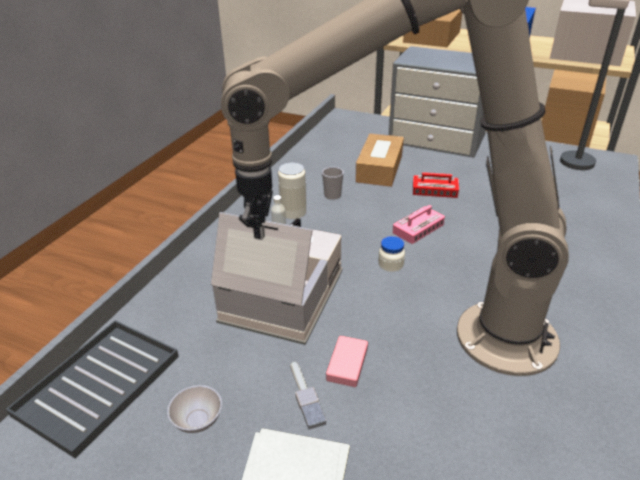

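The side view shows the lid past upright, its edge around (265,225), with the fingers behind it and free. It is sinking shut. I'll lift clear and go over the dial while it closes.

arm_command --pt "0 0 0.1 0 0 0 0" --pt "0 0 0.25 0 0 0 0" --pt "0 0 0.35 0 0 0.1 0" --pt "0.01 -0.1 0.35 0 0 0.2 0" --pt "0.02 -0.2 0.35 0 0 0.3 0" --pt "0.03 -0.35 0.35 0 0 0.4 0" --pt "0.04 -0.5 0.3 0 0 0.5 0" --pt "0.045 -0.613 0.25 0 0 0.6 0"

```text
time_s: 13.98
eef_pos: [0.5682, -0.0129, 0.3454]
ee_rot: [180.0, 0.0, 58.8]
force: [0.0, 0.2, 0.1]
width: 0.003
finger_force: 0.0
```

arm_command --pt "0 0 0 0 0 0.1 40" --pt "0 0 0 0 0 0.2 40" --pt "0 0 0 0 0 0.294 40" --pt "0 0 0 0 0 0.294 40" --pt "0 0 0 0 0 0.294 40" --pt "0 0 0 0 0 0.294 40" --pt "0 0 0 0 0 0.294 40" --pt "0 0 0 0 0 0.294 40"

```text
time_s: 14.98
eef_pos: [0.5681, -0.0109, 0.3457]
ee_rot: [180.0, 0.0, 85.0]
force: [0.7, -0.1, -0.2]
width: 0.467
finger_force: 0.0
```

```bash
cat > d.py <<'E'
from h import *
import sys
s=ctrl.observe();print(s["time_s"],s["eef_pos"],s["ee_rot"],s["q"][6],s["width"])
for n in ("wrist","top"):
    c=cam(n);P=cloud(c);z=P[...,2]
    if len(sys.argv)>1 and sys.argv[1]!="-": save(c,sys.argv[1]+n+".png")
    m=(z>.158)&(z<.18)&(abs(P[...,0]-.567)<.05)&(abs(P[...,1]+.014)<.05)
    if m.sum()>20: print(n,"bar",m.sum(),cv2.minAreaRect(P[m][:,:2].astype(np.float32)))
    l=(abs(P[...,0]-.557)<.08)&(abs(P[...,1]-.13)<.05)
    if l.sum(): print(n,"lid z",np.percentile(z[l],[2,50,98]))
E
python3 d.py a_
```

```text
14.975 [ 0.56812278 -0.01092664  0.34573062] [1.79998275e+02 1.13750179e-03 8.50243003e+01] -16.650326000657916 0.4665811921443921
wrist bar 1126 ((0.5669463276863098, -0.01091829314827919), (0.06514101475477219, 0.013964669778943062), 84.93070983886719)
wrist lid z [0.13435272 0.13602411 0.13764897]
top lid z [0.12900296 0.13579109 0.14269538]
```

The lid is flat shut, top at 136 mm. The bar is centred at (0.567, -0.011), yaw 85. I'll grip it.

arm_command --pt "-0.004 0 -0.2 0 0 0 40" --pt "-0.004 0 -0.4 0 0 0 40" --pt "-0.004 0 -0.55 0 0 0 40" --pt "-0.004 0 -0.615 0 0 0 40" --pt "-0.004 0 -0.615 0 0 0 40" --pt "-0.004 0 -0.615 0 0 0 0" --pt "-0.004 0 -0.615 0 0 0 0" --pt "-0.004 0 -0.615 0 0 0 0" --squeeze 80

```text
time_s: 16.08
eef_pos: [0.5671, -0.0108, 0.1628]
ee_rot: [179.9, 0.0, 85.0]
force: [-4.2, 0.6, 5.5]
width: 0.149
finger_force: 78.6
```

arm_command --pt "0 0 0 0 0 0 0" --pt "0 0 0 0 0 0 0"

```text
time_s: 16.32
eef_pos: [0.5671, -0.0107, 0.1629]
ee_rot: [179.9, 0.0, 85.0]
force: [-4.2, -0.1, 5.9]
width: 0.148
finger_force: 78.6
```

arm_command --pt "0 0 0 0 0 -0.09 0" --pt "0 0 0 0 0 -0.18 0" --pt "0 0 0 0 0 -0.27 0" --pt "0 0 0 0 0 -0.36 0" --pt "0 0 0 0 0 -0.45 0" --pt "0 0 0 0 0 -0.54 0" --pt "0 0 0 0 0 -0.63 0" --pt "0 0 0 0 0 -0.63 0"

```text
time_s: 17.32
eef_pos: [0.5679, -0.0114, 0.1629]
ee_rot: [179.9, -0.1, 28.4]
force: [-1.5, -2.1, 6.9]
width: 0.148
finger_force: 78.9
```

arm_command --pt "0 0 0 0 0 -0.09 0" --pt "0 0 0 0 0 -0.18 0" --pt "0 0 0 0 0 -0.27 0" --pt "0 0 0 0 0 -0.36 0" --pt "0 0 0 0 0 -0.45 0" --pt "0 0 0 0 0 -0.54 0" --pt "0 0 0 0 0 -0.597 0" --pt "0 0 0 0 0 -0.597 0"

```text
time_s: 18.32
eef_pos: [0.5678, -0.0124, 0.1628]
ee_rot: [180.0, -0.2, -25.3]
force: [-2.0, -4.1, 8.0]
width: 0.146
finger_force: 79.0
```

Pointer yaw is now -25.3, at the fifth click. I'll release, rise and check.

arm_command --pt "0 0 0 0 0 0 40" --pt "0 0 0 0 0 0 40" --pt "0 0 0 0 0 0 40" --pt "0 0 0.1 0 0 0 40" --pt "0 0 0.3 0 0 0 40" --pt "0 0 0.5 0 0 0 40" --pt "0 0 0.62 0 0 0 40" --pt "0 0 0.62 0 0 0 40"

```text
time_s: 19.32
eef_pos: [0.5685, -0.0107, 0.3506]
ee_rot: [-179.8, -0.3, -25.4]
force: [-0.2, 0.0, -0.8]
width: 0.468
finger_force: 0.0
```

```bash
python3 d.py b_
```

```text
19.325 [ 0.56845786 -0.0107116   0.35060839] [-179.80693166   -0.31946925  -25.35277336] -120.63026510394246 0.4683648894657617
wrist bar 1101 ((0.5673772692680359, -0.012290017679333687), (0.013483219780027866, 0.06465618312358856), 64.5261459350586)
wrist lid z [0.13456989 0.13612779 0.13760108]
top lid z [0.12880829 0.13571972 0.14292105]
```

View pics/b_wrist.png

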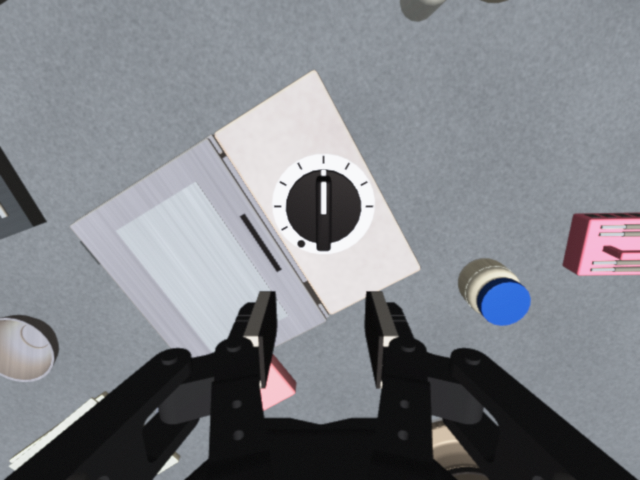

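The wrist view shows the lid flat shut. The pointer is at the top (323,170) on the tick at (323,159), which is the fifth clockwise from the dot at (301,244). Nothing is touched, so I'll hand in.

```bash
python3 -c "
from rig import ctrl
print(ctrl.hand_in())"
```

```text
the job is handed in; nothing more can be done
None
```

The job is handed in at about 19 s of the 72 s: the steel cassette lies flat on the tank floor, the lid is shut, and the dial points at the fifth tick; the one rough moment was a 32 N wrist force while tipping the lid, under the limits.

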